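# Spring-travel check on a gear tester

### The arm

A 6-joint arm with a two-finger parallel gripper is mounted at the origin on the work surface; the furniture and walls round the work are solid. World frame = base frame: x ahead of the robot, y to its left, z up, the work surface at z = 0. Lengths are in m, angles in rad, forces in N, time in s.
With the tool pointing down it reaches from about 0.3 to 0.85 m from the base axis. Payload 4.2 kg.
Tool frame: the origin (TCP) lies midway between the tips of the shut fingers; the grasp point (between the pads) lies 19 mm behind it; z points along the fingers, y is the direction in which the jaws open and shut (so a half turn about z gives the same grasp; the last joint's range is limited). The gripper opens to 91 mm and grips with 3 to 60 N. Pads are 32 mm wide; open, the fingers measure 118 mm over their backs; the gripper's body (76 mm by 178 mm) begins 60 mm behind the grasp point.
Start: joints at [1.201, 0.32, 1.565, -0, 1.257, -0.02], TCP at [0.197, 0.54, 0.214] pointing down, gripper open.
Joint ranges: [-3.11, 3.11], [-0.84, 2.01], [0.21, 2.61], [-1.34, 4.49], [0.05, 2.63], [-2.56, 2.56]. Speed limits (rad/s): [2.57, 2.57, 3.14, 3.14, 3.14, 3.14].

### API

Orientations are given as a rotation vector (axis times angle).
In Python, from station import bot gives the robot as it stands.
- The arm moves only by the tool step_arm, never from a script. Its argument "series" is a list of rows, each a list of 7 numbers: the shift along the tool's x, y, z scaled (see below), then the turn, a rotation vector about the tool's x, y, z scaled (see below), then the closure, from 0 (fully open) to 1 (shut). A call has exactly 10 rows; each row is the pose to reach, as a shift and turn from the pose commanded when the call began, along the tool's axes at that moment; what a row does not reach only later rows make up. The controller multiplies each number of a shift by 300 mm and each number of a turn by 120 degrees. A row lasts 1/10 s, in which the tool goes at most 50 mm and 8.59 degrees, less where a joint would pass 70% of its speed; a pose out of reach is approached as far as the arm can. A call with a number of a shift or a turn outside -1 to 1 is refused whole. A call with a gripper value outside its range is refused whole. The fingers move at their own pace and stop on an object; the grip force is fixed at half the most. Time passes only in rows, so rows that repeat a pose let the fingers close, or fill a call up. It gives the time, the measured TCP pose, the force and the opening at its end, in the units of the state.
- bot.get_state(): the state, without advancing time (a new reading comes with each control period).
- bot.camera(name): name is "scene" or "top" or "wrist"; returns the picture (384x512x3 uint8, red, green, blue); there is no depth.
- bot.camera_info(name): a dict with "fx", "fy", "cx", "cy" (pixels), "T" (4x4, takes a point from camera to world coordinates); the wrist camera has in their place "T_tool_cam" (4x4, takes a point from camera to tool coordinates, whose origin is the TCP and whose axes are the flange's). Camera axes: x right, y up, looking along -z (the intrinsics and any distortion apply to the point x, -y, -z); pixel columns grow to the right and rows downward; lengths in m; the calibration is good to about 2 mm. A picture is of the moment at which its call begins: read the wrist's pose just before it. camera_info takes no time and is no camera call.
- bot.close_job(): hands the job in, once; it reports no verdict.
The state is a dict: "time_s": time; "joint_pos": joint angles; "joint_velocities": joint speeds; "joint_efforts": joint torques, N m; "eef_pos": TCP position; "orientation": TCP orientation; "force": force on the tool from outside, world axes, zero at the start; "ft_torque": the same for the moment, N m; "finger_gap": finger opening in m.
Only numpy, scipy, OpenCV 4.12 (cv2) and the standard library are available. Lean on these libraries where they do the work, as an engineer would, in place of code of your own. Each camera call takes 0.05 s, during which the arm holds its last target.

### The job

Check the spring travel of the green gear tester by pushing and pressing with the fingertips only. First push the red telltale down by its tab until it rests on the pointer at zero; then press the blue pad on the sprung corner of the tilt plate until the pointer has carried the telltale up to the green clip on the scale, without bottoming the plate on its hard stop, and keep it there for a moment. Let the plate spring back so that the telltale stays behind, its lower edge level with the green clip, as the record; never move the telltale up by hand, and leave the clip and the loose gears, feeler gauges and bottle where they are.

Things in the scene. Friction and masses are not known exactly. Their poses are not given: they have to be found in the camera images.
- tester: Green cast base of the gear tester, fixed on the bench, 16 mm thick, 361 mm long (y from -234 to +127 mm), 136 mm deep, right end 66 mm. Origin on the bench under the middle of the hinge; x away from the robot, y towards the blue pad, z up. A gear clamped over the hinge reaches z = 107 mm; the upright scale at the right end faces -x, top z = 118 mm.
- tilt_plate (a joint): Tilt of the steel plate about its hinge, rad: 0 = at rest on its stop, grows as the blue pad goes down, 0.20 = hard stop (above 0.185 counts as bottomed); a spring drives it back to 0. The pad takes 3 to 4 N to start, 7 to 13 N at the clip. Pad 90 mm, pointer tip 170 mm from the hinge on the other side: the pointer rises 1.9 mm for each mm that the pad goes down.
- telltale (a joint): Height of the red telltale's lower edge above the scale's zero, m: 0 = fully down, resting on the pointer at rest; 0.040 = top of its travel. It slides on a vertical guide rod with light friction (about 1.2 N) and stays where it is left; the pointer lifts it from below and leaves it there on going back. It starts above the green clip.
- press_pad: Round blue press pad, 38 mm across and 7 mm thick, on the near left corner of the tilt plate; origin at the centre of its underside. Pegs with hanging rings stick out of the wall above and behind it, from 0.45 m above the bench up: keep the hand low here.
- pad_top (a point): Centre of the top face of the blue press pad, where to press straight down; 74 mm above the bench at rest.
- telltale_tab: Thumb tab of the telltale, red with black ribs: a flat plate 46 mm (tester's x) by 30 mm (y), 6 mm thick, in front of the guide rod at the right end of the tester; origin at the centre of its top face.
- tab_top (a point): Point on the top face of the red tab, where to push it straight down; it stands 78 mm above the bench when the telltale is fully down. The guide rod (8 mm thick, top 130 mm above the bench) rises 34 mm behind it (+x of the tester).
- pointer_tip (a point): Top edge of the black pointer at its tip, on the right of the plate, in front of the scale; 64.5 mm above the bench at rest (scale zero).
- index_edge (a point): Middle of the lower edge of the red telltale's hand, which is read against the scale.
- green_mark (a point): Middle of the green clip, an 8 mm high green band across the white upright scale (black lines every 4 mm from zero). The clip has been set somewhere from 12 to 25 mm above zero, differently each time; it marks the wanted height of pointer and telltale, whose edges may stand anywhere within its 8 mm.
- gear_left: Loose steel bevel gear, 56 mm across, 26 mm high, on the bench in front of the tester; a bystander. Origin at the centre of its underside.
- gear_right: A second loose bevel gear of the same size in front of the tester; a bystander. Origin at the centre of its underside.
- lock_bottle: Blue thread-lock bottle with a red cap, 36 mm across, 123 mm high, standing left of the tester; a bystander. Origin at the centre of its underside.
- feeler: Folded feeler gauge set, 98 x 14 x 10 mm, lying in front of the tester's right end; a bystander. Origin at the centre of its underside.

How it is judged:
On the way, in this order (a step that is already met when the one before it is completed fails the run):
1. the telltale has been pushed fully down on to the pointer at rest (value of joint telltale below 0.004 m and value of joint tilt_plate below 0.015 rad), for 0.1 s.
2. the blue pad is held down with the fingers, the pointer standing level with the green clip (contact force between the fingers and press_pad above 1 N and z of pointer_tip in the frame of green_mark between -0.005 and 0.005 m), for 0.2 s.
At the end, for the whole second after the job is handed in: The telltale's lower edge stands level with the green clip (within 4.5 mm of its middle) after the pointer carried it there, and the tilt plate is back on its stop (within 0.01 rad) (z of index_edge in the frame of green_mark between -0.0045 and 0.0045 m and value of joint tilt_plate below 0.01 rad); the robot touches nothing.
It fails at once if the telltale is moved up by hand (contact force between the fingers and telltale_tab above 0.5 N and velocity of joint telltale above 0.02 m/s and value of joint telltale above 0.006 m).
It fails at once if the plate is bottomed on its hard stop (value of joint tilt_plate above 0.185 rad).
It fails at once if a loose gear, the feeler gauges or the bottle is displaced (more than 15 mm) (distance of any of gear_left, gear_right, feeler, lock_bottle from where it was at the start of the episode above 0.015 m).
It fails at once if the green clip is shifted (more than 3 mm) (distance of green_mark from where it was at the start of the episode above 0.003 m).
It also fails if it takes over 42 s, if anything falls off the work surface, if the arm or the gripper's body presses on something with over 40 N, if the wrist force passes 120 N, or if a joint passes its speed limit or range.

## Working session

There is one attempt and no reset: what is moved stays moved. The work goes in short steps, Python scripts to look and compute and a tool call to move; the robot and the scene stay as the last step left them, time stands still between calls to the robot, and variables do not carry over. Pictures are saved under pics/ and viewed, and the job is handed in when it is done.

Besides the shell and the picture viewer there is one more tool, called after "Emit:" as a command line: name --pt "numbers of a row" for each row, then --argument value for the rest. step_arm: Moves the arm, as the interface text tells. Shifts and turns lie within -1 to 1; 1 stands for 300 mm of shift or 120 degrees of turn. Its arguments: {"type":"object","properties":{"series":{"type":"array","items":{"type":"array","items":{"type":"number","minimum":-1,"maximum":1}}}},"required":["series"]}

```bash
mkdir -p pics; ls; python3 - <<'E'
from station import bot
import cv2,numpy as np
np.set_printoptions(precision=4,suppress=True)
s=bot.get_state(); print(s)
for n in("scene","top","wrist"):
    im=bot.camera(n); cv2.imwrite(f"pics/{n}0.png",im[:,:,::-1]); print(n,bot.camera_info(n))
E
```

```text
pics
{'time_s': 0.0, 'joint_pos': array([ 1.201 ,  0.3203,  1.5657, -0.    ,  1.2574, -0.02  ]), 'joint_velocities': array([ 0.0005, -0.0012, -0.0004, -0.0016, -0.0007,  0.0003]), 'joint_efforts': array([ -0.0014, -41.246 , -23.197 ,   0.0724,   0.046 ,  -0.0002]), 'eef_pos': array([0.1969, 0.5397, 0.2131]), 'orientation': array([-0.5467, -3.0933,  0.0027]), 'force': array([ 0.3013, -0.5441, -0.5139]), 'ft_torque': array([-0.0059,  0.0446, -0.063 ]), 'finger_gap': 0.09115285628463037}
scene {'fx': 371.42335465927897, 'fy': 371.42335465927897, 'cx': 257.0806926818859, 'cy': 197.7802068517324, 'T': array([[ 0.9031,  0.3198, -0.2866,  0.2234],
       [-0.4291,  0.6433, -0.6341, -0.7225],
       [-0.0184,  0.6956,  0.7182,  0.6753],
       [ 0.    ,  0.    ,  0.    ,  1.    ]])}
top {'fx': 450.212447963621, 'fy': 450.212447963621, 'cx': 255.70991289838832, 'cy': 197.62061542181286, 'T': array([[ 0.026 ,  0.9862, -0.1635,  0.3274],
       [-0.9997,  0.0259, -0.0029, -0.1821],
       [ 0.0014,  0.1636,  0.9865,  1.0728],
       [ 0.    ,  0.    ,  0.    ,  1.    ]])}
wrist {'fx': 341.70952861754336, 'fy': 341.70952861754336, 'cx': 251.6711421720494, 'cy': 191.35583728593832, 'T_tool_cam': array([[ 0.0001,  0.969 ,  0.2472,  0.0693],
       [ 1.    ,  0.    , -0.0005, -0.0002],
       [-0.0005,  0.2472, -0.969 , -0.1718],
       [ 0.    ,  0.    ,  0.    ,  1.    ]])}
```

View pics/scene0.png

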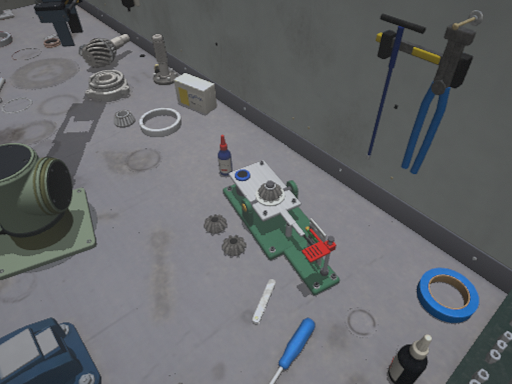

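View pics/top0.png

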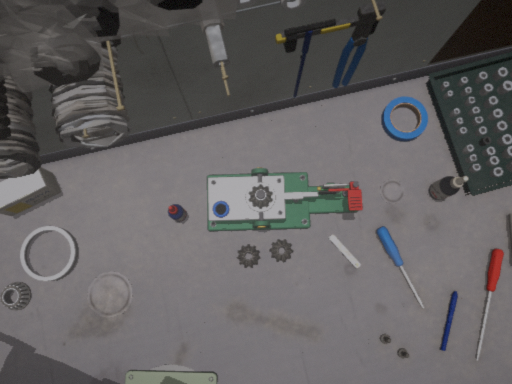

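View pics/wrist0.png

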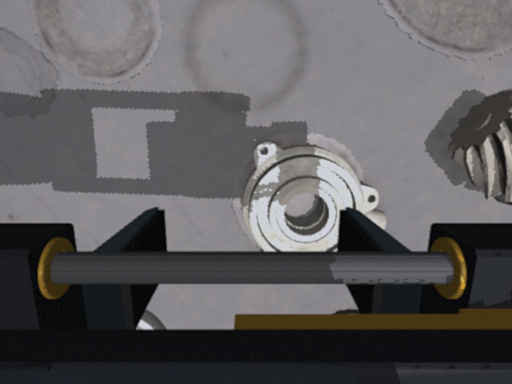

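The scene view shows the pad near (243,175) and the tab near (320,248). The top view shows the pad at about (221,209) and the tab at about (354,199). Next I'll zoom in and measure.

```bash
cat > h.py <<'E'
import cv2,numpy as np
from station import bot
from scipy.spatial.transform import Rotation as R
np.set_printoptions(precision=4,suppress=True)
def ray(info,u,v,T=None):
    T=info['T'] if T is None else T
    d=np.array([(u-info['cx'])/info['fx'],-(v-info['cy'])/info['fy'],-1.])
    return T[:3,3],T[:3,:3]@d
def onz(info,u,v,z,T=None):
    o,d=ray(info,u,v,T); return o+d*(z-o[2])/d[2]
def proj(info,p,T=None):
    T=info['T'] if T is None else T
    c=T[:3,:3].T@(np.asarray(p)-T[:3,3]); return np.array([info['cx']+info['fx']*c[0]/-c[2],info['cy']-info['fy']*c[1]/-c[2]])
def tri(o1,d1,o2,d2):
    d1=d1/np.linalg.norm(d1);d2=d2/np.linalg.norm(d2)
    A=np.c_[d1,-d2];t=np.linalg.lstsq(A,o2-o1,rcond=None)[0]
    a=o1+d1*t[0];b=o2+d2*t[1];return (a+b)/2,np.linalg.norm(a-b)
def wristT(s):
    T=np.eye(4);T[:3,:3]=R.from_rotvec(s['orientation']).as_matrix();T[:3,3]=s['eef_pos']
    return T@bot.camera_info('wrist')['T_tool_cam']
E
python3 - <<'E'
from h import *
t=cv2.imread('pics/top0.png');s=cv2.imread('pics/scene0.png')
cv2.imwrite('pics/topz.png',cv2.resize(t[155:245,195:375],None,fx=4.4,fy=4.4,interpolation=cv2.INTER_CUBIC))
cv2.imwrite('pics/scenez.png',cv2.resize(s[150:300,210:350],None,fx=4,fy=4,interpolation=cv2.INTER_CUBIC))
ti=bot.camera_info('top');si=bot.camera_info('scene')
for n,im,info in(('top',t,ti),('scene',s,si)):
    hsv=cv2.cvtColor(im,cv2.COLOR_BGR2HSV)
    for c,lo,hi in(('blue',(100,130,60),(125,255,255)),('red',(0,160,120),(6,255,255)),('green',(40,120,130),(75,255,255))):
        m=cv2.inRange(hsv,lo,hi);k,l,st,ce=cv2.connectedComponentsWithStats(m)
        for i in range(1,k):
            if st[i,4]>8: print(n,c,st[i],ce[i])
E
```

```text
top blue [343  38  11  20  81] [347.9506  47.0617]
top blue [343  63  14  20  78] [349.3205  72.641 ]
top blue [335  67   9  17  44] [338.7727  74.5   ]
top blue [383  97  45  43 684] [404.5526 118.424 ]
top blue [214 202  14  15  56] [221.1607 209.5893]
top blue [378 227  24  38 329] [388.7568 243.7447]
top blue [441 292  16  58 259] [448.9961 319.4595]
top red [348 188  13  11  78] [354.3077 192.8718]
top red [355 198   6   2   9] [357.7778 198.5556]
top red [355 201   6   2  10] [357.9 201.6]
top red [353 208   9   2  12] [357.     208.4167]
top red [488 249  15  42 335] [495.1313 268.8657]
scene blue [398  26   6   3  12] [400.3333  27.1667]
scene blue [390  61   4   7  13] [391.9231  64.2308]
scene blue [402  87  33  82 581] [417.1136 127.4802]
scene blue [411  87  39  87 647] [431.119  129.9892]
scene blue [379 101   4  12  16] [380.9375 106.4375]
scene blue [374 114   6  19  25] [376.72 122.92]
scene blue [235 170  15  11  74] [242.1081 175.9595]
scene blue [ 417  268   62   55 1432] [446.2116 297.4986]
scene blue [279 318  36  51 709] [296.7264 342.5289]
scene red [220 144   6   3  11] [222.7273 145.2727]
scene red [302 229  34  33 363] [317.3554 248.8099]
```

View pics/topz.png

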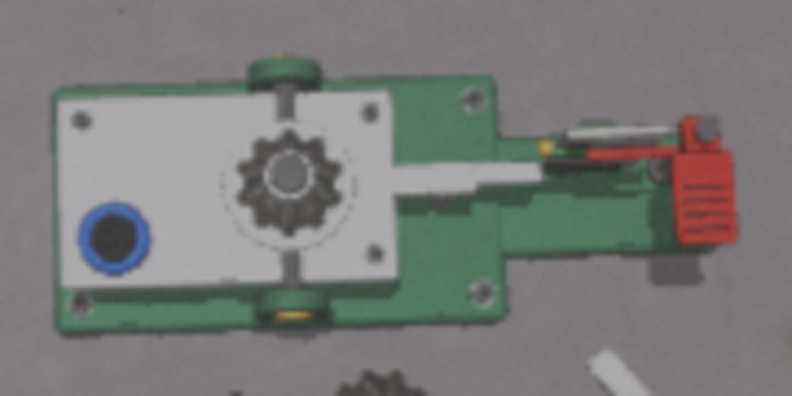

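View pics/scenez.png

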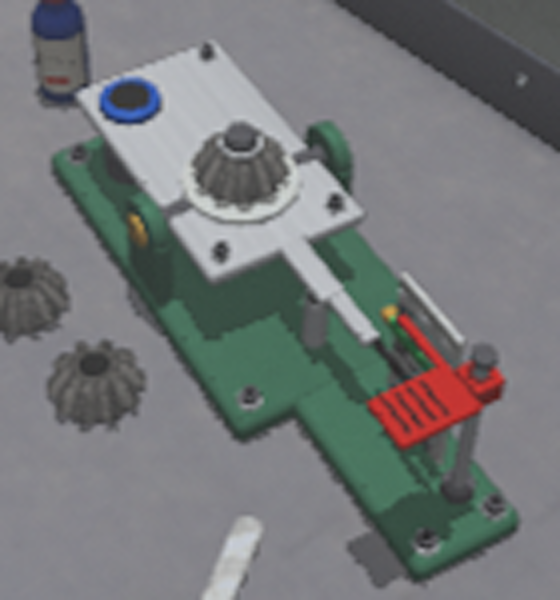

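```bash
python3 - <<'E'
from h import *
ti=bot.camera_info('top');si=bot.camera_info('scene')
f=lambda x,y:(x/4.4+195,y/4.4+155)
g=lambda x,y:(x/4+210,y/4+150)
P=lambda a,b:tri(*ray(ti,*a),*ray(si,*b))
print('pad',P(f(115,238),g(131,99)),onz(ti,*f(115,238),.074),onz(si,*g(131,99),.074))
print('tab',P(f(706,198),g(425,404)))
print('rodtop',P(f(707,128),g(485,355)),onz(ti,*f(707,128),.13))
# base edges at z=.016
a=onz(ti,*f(60,333),.016);b=onz(ti,*f(505,318),.016);c=onz(ti,*f(55,92),.016);d=onz(ti,*f(493,78),.016)
print(a,b,c,d,np.degrees(np.arctan2(*(a-b)[[0,1]])),np.degrees(np.arctan2(*(c-d)[[0,1]])))
print('gear',onz(ti,*f(288,175),.107))
st=bot.get_state();print(R.from_rotvec(st['orientation']).as_matrix())
E
```

```text
pad (array([ 0.4664, -0.1024,  0.0698]), np.float64(0.001829579932490479)) [ 0.4649 -0.1025  0.074 ] [ 0.4656 -0.1068  0.074 ]
tab (array([ 0.4881, -0.3958,  0.1093]), np.float64(0.0011532461723138892))
rodtop (array([ 0.5202, -0.3933,  0.1248]), np.float64(0.001408121528082245)) [ 0.5185 -0.3919  0.13  ]
[ 0.4209 -0.0705  0.016 ] [ 0.4352 -0.3081  0.016 ] [ 0.5523 -0.0621  0.016 ] [ 0.5664 -0.3007  0.016 ] -3.4312793226133023 -3.3785686160548143
gear [ 0.494  -0.1894  0.107 ]
[[-0.9394  0.3427 -0.0005]
 [ 0.3427  0.9394 -0.0012]
 [ 0.     -0.0013 -1.    ]]
```

Emit:
step_arm --pt "-0.09 -0.12 0.01 0 0 0 0" --pt "-0.18 -0.24 0.02 0 0 0 0" --pt "-0.27 -0.36 0.03 0 0 0 0" --pt "-0.36 -0.48 0.03 0 0 0 0" --pt "-0.45 -0.6 0.03 0 0 0 0" --pt "-0.54 -0.72 0.03 0 0 0 0" --pt "-0.63 -0.84 0.03 0 0 0 0" --pt "-0.7 -0.93 0.03 0 0 0 0" --pt "-0.72 -0.96 0.03 0 0 0 0" --pt "-0.72 -0.96 0.03 0 0 0 0"

```text
time_s: 1.15
eef_pos: [0.3014, 0.1949, 0.205]
orientation: [-0.551, -3.093, -0.001]
force: [-0.5, 0.6, 0.3]
finger_gap: 0.0913
```

Emit:
step_arm --pt "-0.08 -0.1 0 0 0 0 0" --pt "-0.17 -0.22 0 0 0 0 0" --pt "-0.26 -0.34 0 0 0 0 0" --pt "-0.35 -0.46 0 0 0 0 0" --pt "-0.44 -0.58 0 0 0 0 0" --pt "-0.53 -0.7 0 0 0 0 0" --pt "-0.6 -0.8 0 0 0 0 0" --pt "-0.66 -0.88 0 0 0 0 0" --pt "-0.67 -0.9 0 0 0 0 0" --pt "-0.67 -0.9 0 0 0 0 0"

```text
time_s: 2.15
eef_pos: [0.3981, -0.1263, 0.2045]
orientation: [-0.547, -3.092, -0.002]
force: [0.0, 0.2, -0.3]
finger_gap: 0.0913
```

```bash
python3 - <<'E'
from h import *
s=bot.get_state();print(s['joint_pos'],s['eef_pos']);M=R.from_rotvec(s['orientation']).as_matrix();print(M, M.T@(np.array([.463,-.338,.176])-s['eef_pos'])/.3)
E
```

```text
[-0.3355  0.0777  1.9052  0.0011  1.1598 -1.5564] [ 0.3981 -0.1263  0.2045]
[[-0.9393  0.3432 -0.0008]
 [ 0.3432  0.9393  0.0013]
 [ 0.0012  0.001  -1.    ]] [-0.4453 -0.5887  0.0939]
```

Emit:
step_arm --pt "-0.06 -0.09 0 0 -0.03 0 0" --pt "-0.14 -0.18 0.02 0 -0.07 0 0" --pt "-0.21 -0.27 0.03 0 -0.11 0 0" --pt "-0.28 -0.36 0.05 0 -0.15 0 0" --pt "-0.35 -0.46 0.07 0 -0.19 0 0" --pt "-0.42 -0.55 0.09 0 -0.23 0 0" --pt "-0.445 -0.59 0.09 0 -0.25 0 0" --pt "-0.445 -0.59 0.09 0 -0.25 0 0" --pt "-0.445 -0.59 0.09 0 -0.25 0 0" --pt "-0.445 -0.59 0.09 0 -0.25 0 0"

```text
time_s: 3.15
eef_pos: [0.4631, -0.3373, 0.1784]
orientation: [0.454, 2.584, -0.121]
force: [-0.2, 0.3, -0.7]
finger_gap: 0.0913
```

```bash
python3 - <<'E'
from h import *
s=bot.get_state();print(s['eef_pos'],s['joint_pos'])
im=bot.camera('wrist')[:,:,::-1];cv2.imwrite('pics/w1.png',im)
cv2.imwrite('pics/w1z.png',cv2.resize(im[0:230],None,fx=1.5,fy=1.5))
np.save('w1T.npy',wristT(s))
E
```

```text
[ 0.4631 -0.3373  0.1784] [-0.7705  0.1439  2.0288  0.4238  0.5236 -2.3148]
```

View pics/w1.png

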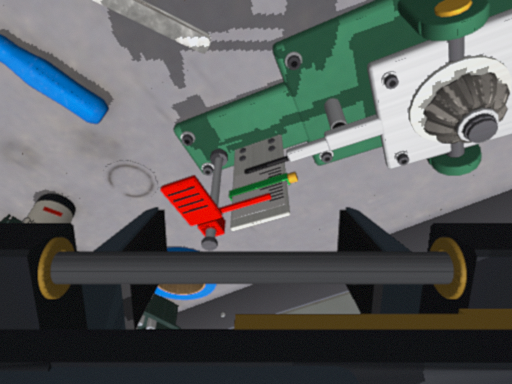

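```bash
python3 - <<'E'
from h import *
im=cv2.imread('pics/w1.png')[120:250,150:320]
cv2.imwrite('pics/w1z.png',cv2.resize(im,None,fx=4.5,fy=4.5,interpolation=cv2.INTER_CUBIC))
E
```

```text
(no output)
```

View pics/w1z.png

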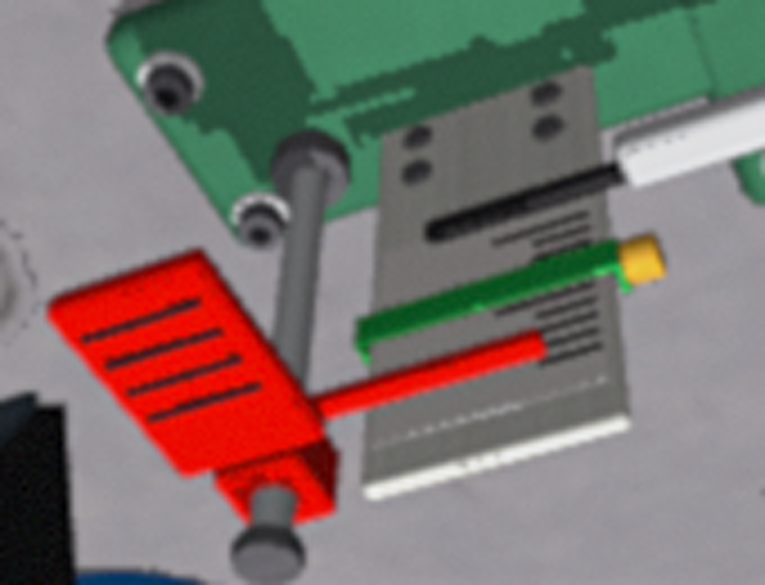

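```bash
python3 - <<'E'
from h import *
im=cv2.imread('pics/w1.png')[160:222,226:296]
cv2.imwrite('pics/w1y.png',cv2.resize(im,None,fx=9.6,fy=9.6,interpolation=cv2.INTER_CUBIC))
wi=bot.camera_info('wrist');T=np.load('w1T.npy')
f=lambda x,y:(x/4.5+150,y/4.5+120)
n=np.array([np.cos(.0595),np.sin(.0595),0])
a=onz(wi,*f(370,484),.118,T);b=onz(wi,*f(622,414),.118,T);print('top',a,b,a@n,b@n)
c=(a+b)@n/2
def pl(x,y,off=0):
    o,d=ray(wi,*f(x,y),T);return o+d*((c-off-o@n)/(d@n))
for nm,p in(('ptr tip top',(435,241)),('clip low L',(360,322)),('clip low R',(600,247)),('clip up L',(365,348)),('clip up R',(610,275)),('hand low tip',(545,332)),('tick',(590,213)),('tick',(600,318)),('tick',(600,332)),('tick',(600,347))):
    print(nm,pl(*p),pl(*p,.004))
E
```

```text
top [ 0.5195 -0.3742  0.118 ] [ 0.5169 -0.3273  0.118 ] 0.49631722656893085 0.4965705814010279
ptr tip top [ 0.5189 -0.3623  0.0581] [ 0.5148 -0.3607  0.0631]
clip low L [ 0.5199 -0.3784  0.0751] [ 0.5157 -0.3764  0.0798]
clip low R [ 0.5169 -0.3281  0.0753] [ 0.5128 -0.3273  0.0799]
clip up L [ 0.5198 -0.3769  0.0829] [ 0.5157 -0.375   0.0874]
clip up R [ 0.5168 -0.3268  0.0837] [ 0.5127 -0.326   0.0881]
hand low tip [ 0.5176 -0.34    0.0933] [ 0.5135 -0.3389  0.0976]
tick [ 0.5169 -0.3294  0.0648] [ 0.5129 -0.3286  0.0696]
tick [ 0.517  -0.3295  0.094 ] [ 0.5129 -0.3286  0.0982]
tick [ 0.517  -0.3297  0.0975] [ 0.5129 -0.3288  0.1016]
tick [ 0.517  -0.33    0.1011] [ 0.5129 -0.3291  0.1052]
```

View pics/w1y.png

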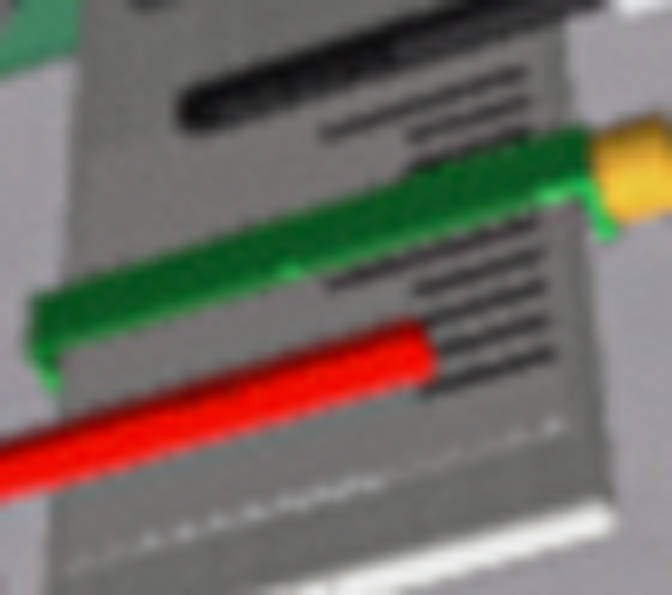

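The telltale stands about 30 mm up and the clip is about 16 mm above zero, covering the 12 and 16 mm lines. I'll refine the clip edges by colour and plan the move to the tab.

```bash
python3 - <<'E'
from h import *
im=cv2.imread('pics/w1.png').astype(int)
wi=bot.camera_info('wrist');T=np.load('w1T.npy')
n=np.array([np.cos(.0595),np.sin(.0595),0]);c=.49645
def pl(u,v,off=0):
    o,d=ray(wi,u,v,T);return (o+d*((c-off-o@n)/(d@n)))[2]
g=im[:,:,1]-np.maximum(im[:,:,2],im[:,:,0])
for u in (240,248,256,264,272,280):
    col=g[165:210,u]; k=np.where(col>25)[0]+165
    print(u,k[0],k[-1],[round(pl(u,v,o)*1e3,1) for o in(0,.0015) for v in(k[0]-.5,k[-1]+.5)],col[k[0]-166:k[-1]-163])
s=bot.get_state();M=R.from_rotvec(s['orientation']).as_matrix()
tgt=np.array([.480,-.3955,.150]);print(M.T@(tgt-s['eef_pos'])/.3)
E
```

```text
240 187 193 [np.float64(72.7), np.float64(81.6), np.float64(74.4), np.float64(83.3)] [ 5 35 50 52 50 52 61 57 19]
248 185 191 [np.float64(73.3), np.float64(82.2), np.float64(75.1), np.float64(83.9)] [12 37 51 52 53 55 58 38  4]
256 182 189 [np.float64(72.7), np.float64(82.8), np.float64(74.5), np.float64(84.5)] [ 6 35 52 54 49 53 70 80 32 -2]
264 180 186 [np.float64(73.4), np.float64(82.1), np.float64(75.2), np.float64(83.8)] [13 37 52 50 50 56 63 54 13]
272 177 184 [np.float64(72.8), np.float64(82.7), np.float64(74.6), np.float64(84.4)] [14 49 55 51 50 49 59 60 34  5]
280 175 181 [np.float64(73.5), np.float64(82.1), np.float64(75.2), np.float64(83.8)] [21 45 52 52 51 51 61 52 15]
[-0.0552 -0.1626  0.1416]
```

Emit:
step_arm --pt "0 -0.02 -0.02 0 0.06 0 1" --pt "-0.01 -0.05 0 0 0.12 0 1" --pt "-0.03 -0.08 0.03 0 0.18 0 1" --pt "-0.04 -0.12 0.07 0 0.24 0 1" --pt "-0.05 -0.15 0.1 0 0.25 0 1" --pt "-0.055 -0.162 0.14 0 0.25 0 1" --pt "-0.055 -0.162 0.14 0 0.25 0 1" --pt "-0.055 -0.162 0.14 0 0.25 0 1" --pt "-0.055 -0.162 0.14 0 0.25 0 1" --pt "-0.055 -0.162 0.14 0 0.25 0 1"

```text
time_s: 4.2
eef_pos: [0.4785, -0.3963, 0.1507]
orientation: [0.547, 3.093, -0.001]
force: [0.6, -0.4, -0.9]
finger_gap: 0.0142
```

```bash
python3 - <<'E'
from h import *
s=bot.get_state();print(s);M=R.from_rotvec(s['orientation']).as_matrix();print(M)
im=bot.camera('scene')[:,:,::-1];cv2.imwrite('pics/s2.png',cv2.resize(im[100:300,200:400],None,fx=3,fy=3,interpolation=cv2.INTER_CUBIC))
im=bot.camera('top')[:,:,::-1];cv2.imwrite('pics/t2.png',cv2.resize(im[140:260,220:420],None,fx=4,fy=4,interpolation=cv2.INTER_CUBIC))
E
```

```text
{'time_s': 4.2, 'joint_pos': array([-0.7104,  0.4345,  1.55  ,  0.0002,  1.156 , -1.9313]), 'joint_velocities': array([-0.0014,  0.0033, -0.0051, -0.0021, -0.0015, -0.0005]), 'joint_efforts': array([  0.0532, -46.0219, -22.0815,  -0.0517,   0.0554,   0.0013]), 'eef_pos': array([ 0.4785, -0.3963,  0.1507]), 'orientation': array([ 0.5467,  3.0926, -0.0006]), 'force': array([ 0.5542, -0.3953, -0.8776]), 'ft_torque': array([ 0.0288, -0.0288, -0.0748]), 'finger_gap': 0.014162974385552037}
[[-0.9394  0.3428  0.001 ]
 [ 0.3428  0.9394 -0.0006]
 [-0.0011 -0.0002 -1.    ]]
```

View pics/s2.png

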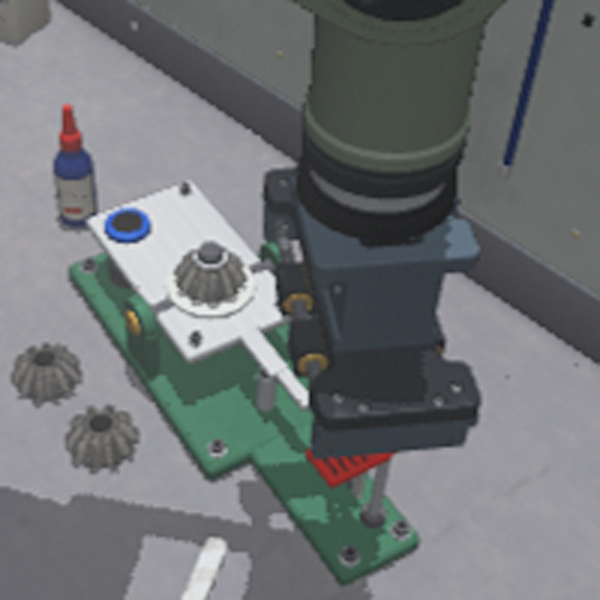

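View pics/t2.png

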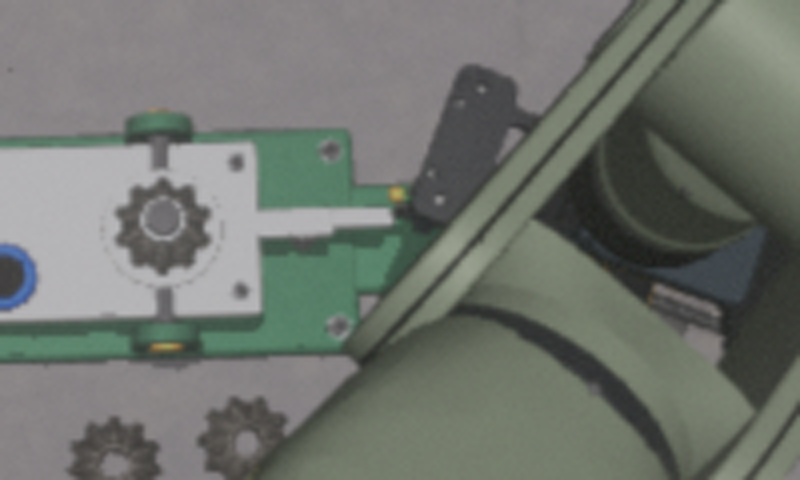

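Emit:
step_arm --pt "0 0 0 0 0 0 1" --pt "0 0 0.03 0 0 0 1" --pt "0 0 0.06 0 0 0 1" --pt "0 0 0.09 0 0 0 1" --pt "0 0 0.12 0 0 0 1" --pt "0 0 0.14 0 0 0 1" --pt "0 0 0.16 0 0 0 1" --pt "0 0 0.18 0 0 0 1" --pt "0 0 0.2 0 0 0 1" --pt "0 0 0.2 0 0 0 1"

```text
time_s: 5.3
eef_pos: [0.4786, -0.3965, 0.0889]
orientation: [-0.546, -3.093, -0.001]
force: [-0.1, 0.8, -0.5]
finger_gap: 0.0004
```

```bash
python3 - <<'E'
from h import *
im=bot.camera('scene')[:,:,::-1];cv2.imwrite('pics/s3.png',cv2.resize(im[200:300,270:370],None,fx=6,fy=6,interpolation=cv2.INTER_CUBIC))
E
```

```text
(no output)
```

View pics/s3.png

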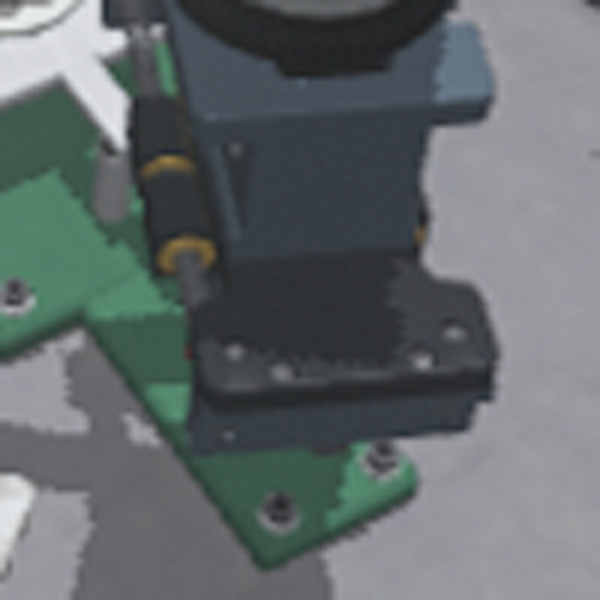

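Emit:
step_arm --pt "0 0 0.01 0 0 0 1" --pt "0 0 0.02 0 0 0 1" --pt "0 0 0.025 0 0 0 1" --pt "0 0 0.03 0 0 0 1" --pt "0 0 0.035 0 0 0 1" --pt "0 0 0.04 0 0 0 1" --pt "0 0 0.04 0 0 0 1" --pt "0 0 0.04 0 0 0 1" --pt "0 0 0.04 0 0 0 1" --pt "0 0 0.04 0 0 0 1"

```text
time_s: 6.35
eef_pos: [0.479, -0.3968, 0.0781]
orientation: [0.547, 3.093, -0.0]
force: [0.0, -1.2, 3.7]
finger_gap: 0.0001
```

Emit:
step_arm --pt "0 0 0.003 0 0 0 1" --pt "0 0 0.005 0 0 0 1" --pt "0 0 0.005 0 0 0 1" --pt "0 0 0.005 0 0 0 1" --pt "0 0 0.005 0 0 0 1" --pt "0 0 0 0 0 0 1" --pt "0 0 -0.03 0 0 0 1" --pt "0 0 -0.1 0 0 0 1" --pt "0 0 -0.2 0 0 0 1" --pt "0 0 -0.3 0 0 0 1"

```text
time_s: 7.35
eef_pos: [0.4781, -0.3961, 0.168]
orientation: [-0.546, -3.091, -0.002]
force: [-0.3, -0.4, -0.5]
finger_gap: 0.0003
```

```bash
python3 - <<'E'
from h import *
s=bot.get_state();print(s['eef_pos'],s['force']);M=R.from_rotvec(s['orientation']).as_matrix()
print(M.T@(np.array([.463,-.337,.178])-s['eef_pos'])/.3, M.T@(np.array([.4655,-.104,.15])-s['eef_pos'])/.3)
E
```

```text
[ 0.4781 -0.3961  0.168 ] [-0.301  -0.355  -0.4746]
[ 0.115   0.1678 -0.0328] [0.3731 0.9001 0.0621]
```

Now back to the inspection pose to check the telltale.

Emit:
step_arm --pt "0.02 0.03 -0.03 0 -0.06 0 0" --pt "0.05 0.07 -0.04 0 -0.12 0 0" --pt "0.08 0.12 -0.04 0 -0.18 0 0" --pt "0.11 0.16 -0.04 0 -0.24 0 0" --pt "0.115 0.17 -0.035 0 -0.25 0 0" --pt "0.115 0.17 -0.035 0 -0.25 0 0" --pt "0.115 0.17 -0.035 0 -0.25 0 0" --pt "0.115 0.17 -0.035 0 -0.25 0 0" --pt "0.115 0.17 -0.035 0 -0.25 0 0" --pt "0.115 0.17 -0.035 0 -0.25 0 0"

```text
time_s: 8.35
eef_pos: [0.4645, -0.3375, 0.1784]
orientation: [0.456, 2.583, -0.122]
force: [0.8, 0.3, -0.9]
finger_gap: 0.0776
```

```bash
python3 - <<'E'
from h import *
s=bot.get_state();print(s['eef_pos'])
im=bot.camera('wrist')[:,:,::-1];cv2.imwrite('pics/w2.png',im)
cv2.imwrite('pics/w2z.png',cv2.resize(im[120:250,150:320],None,fx=4.5,fy=4.5,interpolation=cv2.INTER_CUBIC))
np.save('w2T.npy',wristT(s))
M=R.from_rotvec(s['orientation']).as_matrix()
print(M.T@(np.array([.4655,-.104,.15])-s['eef_pos'])/.3)
E
```

```text
[ 0.4645 -0.3375  0.1784]
[ 0.2755  0.7322 -0.0498]
```

View pics/w2z.png

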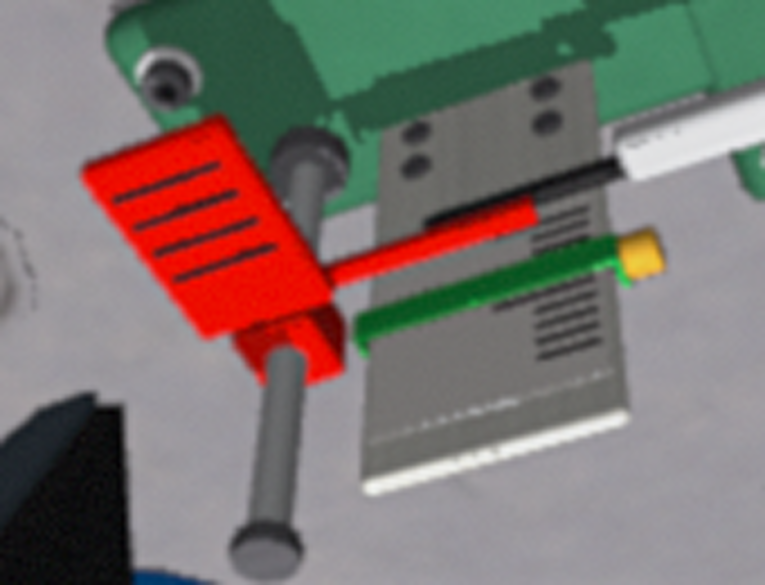

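The telltale's hand now rests on the pointer at zero, near (480,225) in the zoom. The clip hasn't moved. Going to the pad.

Emit:
step_arm --pt "0.01 0.04 -0.02 0 0.04 0 1" --pt "0.04 0.12 -0.03 0 0.1 0 1" --pt "0.07 0.22 -0.04 0 0.16 0 1" --pt "0.11 0.33 -0.05 0 0.22 0 1" --pt "0.15 0.44 -0.06 0 0.25 0 1" --pt "0.2 0.55 -0.06 0 0.25 0 1" --pt "0.24 0.65 -0.06 0 0.25 0 1" --pt "0.275 0.73 -0.05 0 0.25 0 1" --pt "0.275 0.735 -0.05 0 0.25 0 1" --pt "0.275 0.735 -0.05 0 0.25 0 1"

```text
time_s: 9.4
eef_pos: [0.4658, -0.1027, 0.1501]
orientation: [0.544, 3.094, -0.001]
force: [0.0, -0.2, 0.2]
finger_gap: 0.0072
```

```bash
python3 - <<'E'
from h import *
s=bot.get_state();print(s['eef_pos'],s['joint_pos'],s['orientation'],s['force'])
M=R.from_rotvec(s['orientation']).as_matrix()
print(M,M.T@(np.array([.4655,-.103,.08])-s['eef_pos'])/.3)
im=bot.camera('scene')[:,:,::-1];cv2.imwrite('pics/s4.png',cv2.resize(im[100:300,200:400],None,fx=3,fy=3,interpolation=cv2.INTER_CUBIC))
E
```

```text
[ 0.4658 -0.1027  0.1501] [-0.2409  0.2202  1.8791 -0.0005  1.0419 -1.4632] [ 0.5442  3.0937 -0.0007] [ 0.036  -0.1928  0.2249]
[[-0.94    0.3413  0.0003]
 [ 0.3413  0.94   -0.0005]
 [-0.0004 -0.0004 -1.    ]] [ 0.0006 -0.0011  0.2337]
```

View pics/s4.png

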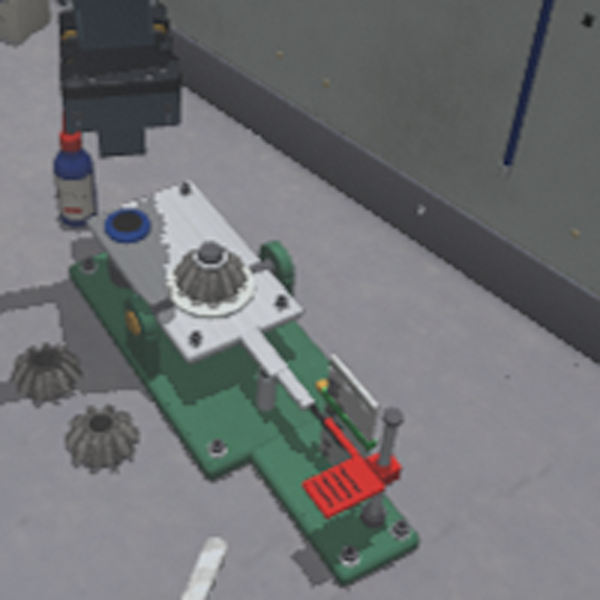

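Emit:
step_arm --pt "0 0 0.03 0 0 0 1" --pt "0 0 0.06 0 0 0 1" --pt "0 0 0.1 0 0 0 1" --pt "0 0 0.14 0 0 0 1" --pt "0 0 0.18 0 0 0 1" --pt "0 0 0.21 0 0 0 1" --pt "0 0 0.235 0 0 0 1" --pt "0 0 0.235 0 0 0 1" --pt "0 0 0.245 0 0 0 1" --pt "0 0 0.25 0 0 0 1"

```text
time_s: 10.45
eef_pos: [0.4656, -0.1029, 0.0752]
orientation: [0.547, 3.093, 0.0]
force: [0.1, 0.1, 0.2]
finger_gap: 0.0006
```

Emit:
step_arm --pt "0 0 0.005 0 0 0 1" --pt "0 0 0.008 0 0 0 1" --pt "0 0 0.011 0 0 0 1" --pt "0 0 0.014 0 0 0 1" --pt "0 0 0.017 0 0 0 1" --pt "0 0 0.017 0 0 0 1" --pt "0 0 0.017 0 0 0 1" --pt "0 0 0.017 0 0 0 1" --pt "0 0 0.017 0 0 0 1" --pt "0 0 0.017 0 0 0 1"

```text
time_s: 11.45
eef_pos: [0.4656, -0.1025, 0.0711]
orientation: [0.547, 3.092, 0.001]
force: [-1.3, 1.8, 7.9]
finger_gap: 0.0006
```

```bash
python3 - <<'E'
from h import *
s=bot.get_state();print(s['eef_pos'],s['force'])
im=bot.camera('scene')[:,:,::-1];cv2.imwrite('pics/s5f.png',im);cv2.imwrite('pics/s5.png',cv2.resize(im[215:275,280:350],None,fx=9,fy=9,interpolation=cv2.INTER_CUBIC))
E
```

```text
[ 0.4656 -0.1025  0.0711] [-1.2514  1.7768  7.924 ]
```

View pics/s5.png

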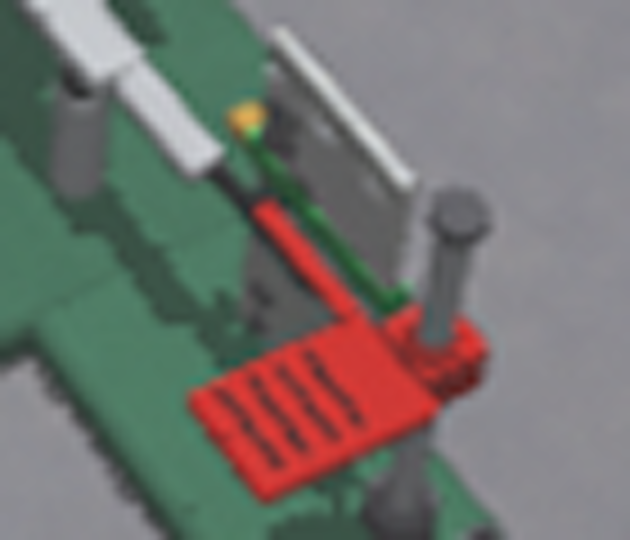

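Emit:
step_arm --pt "0 0 0.002 0 0 0 1" --pt "0 0 0.004 0 0 0 1" --pt "0 0 0.006 0 0 0 1" --pt "0 0 0.008 0 0 0 1" --pt "0 0 0.01 0 0 0 1" --pt "0 0 0.012 0 0 0 1" --pt "0 0 0.013 0 0 0 1" --pt "0 0 0.013 0 0 0 1" --pt "0 0 0.013 0 0 0 1" --pt "0 0 0.013 0 0 0 1"

```text
time_s: 12.5
eef_pos: [0.4656, -0.1022, 0.0675]
orientation: [0.547, 3.092, 0.002]
force: [-3.1, 3.7, 11.2]
finger_gap: 0.0002
```

```bash
python3 - <<'E'
from h import *
s=bot.get_state();print(s['eef_pos'],s['force'])
im=bot.camera('scene')[:,:,::-1].copy();cv2.imwrite('pics/s6f.png',im);cv2.imwrite('pics/s6.png',cv2.resize(im[215:275,280:350],None,fx=9,fy=9,interpolation=cv2.INTER_CUBIC))
si=bot.camera_info('scene')
for n in('scene0','s5f','s6f'):
    a=cv2.imread(f'pics/{n}.png');m=cv2.inRange(cv2.cvtColor(a,cv2.COLOR_BGR2HSV),(0,150,90),(6,255,255))[215:275,280:350]
    ys,xs=np.where(m);print(n,xs.mean()+280,ys.mean()+215,len(xs), xs.min()+280,ys.max()+215)
for z in(.078,.085,.092,.109):print(z,proj(si,(.486,-.3955,z)))
E
```

```text
[ 0.4656 -0.1022  0.0675] [-3.0964  3.6599 11.2011]
scene0 317.53553299492387 248.8197969543147 394 302 261
s5f 316.1914893617021 257.23670212765956 376 301 270
s6f 316.520725388601 255.03108808290156 386 302 267
0.078 [313.3571 260.9899]
0.085 [313.6897 258.8803]
0.092 [314.027  256.7404]
0.109 [314.8667 251.4135]
```

View pics/s6.png

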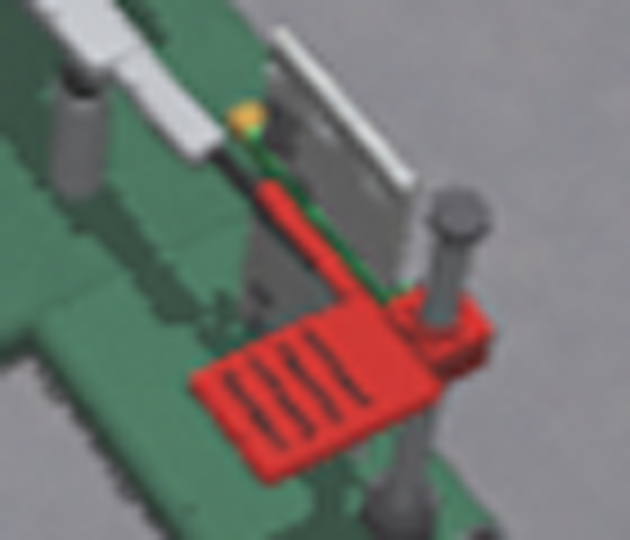

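Emit:
step_arm --pt "0 0 0.002 0 0 0 1" --pt "0 0 0.003 0 0 0 1" --pt "0 0 0.004 0 0 0 1" --pt "0 0 0.004 0 0 0 1" --pt "0 0 0.004 0 0 0 1" --pt "0 0 0.004 0 0 0 1" --pt "0 0 0.004 0 0 0 1" --pt "0 0 0.004 0 0 0 1" --pt "0 0 0.004 0 0 0 1" --pt "0 0 0.004 0 0 0 1"

```text
time_s: 13.55
eef_pos: [0.4656, -0.1021, 0.0664]
orientation: [0.547, 3.092, 0.002]
force: [-2.2, 3.1, 10.5]
finger_gap: 0.0005
```

Emit:
step_arm --pt "0 0 0 0 0 0 1" --pt "0 0 -0.01 0 0 0 1" --pt "0 0 -0.02 0 0 0 1" --pt "0 0 -0.03 0 0 0 1" --pt "0 0 -0.05 0 0 0 1" --pt "0 0 -0.1 0 0 0 1" --pt "0 0 -0.17 0 0 0 1" --pt "0 0 -0.25 0 0 0 1" --pt "0 0 -0.32 0 0 0 1" --pt "0 0 -0.35 0 0 0 1"

```text
time_s: 14.55
eef_pos: [0.4663, -0.103, 0.1718]
orientation: [0.546, 3.09, -0.0]
force: [-0.5, -0.4, -0.8]
finger_gap: 0.0005
```

```bash
python3 - <<'E'
from h import *
s=bot.get_state();print(s['eef_pos'],s['force']);M=R.from_rotvec(s['orientation']).as_matrix()
print(M.T@(np.array([.463,-.337,.178])-s['eef_pos'])/.3)
E
```

```text
[ 0.4663 -0.103   0.1718] [-0.4536 -0.4149 -0.7747]
[-0.257  -0.7364 -0.0202]
```

Emit:
step_arm --pt "-0.03 -0.08 -0.02 0 0 0 0" --pt "-0.07 -0.2 -0.02 0 0 0 0" --pt "-0.11 -0.32 -0.02 0 -0.04 0 0" --pt "-0.15 -0.44 -0.02 0 -0.1 0 0" --pt "-0.19 -0.56 -0.02 0 -0.16 0 0" --pt "-0.23 -0.67 -0.02 0 -0.22 0 0" --pt "-0.255 -0.735 -0.02 0 -0.25 0 0" --pt "-0.255 -0.735 -0.02 0 -0.25 0 0" --pt "-0.255 -0.735 -0.02 0 -0.25 0 0" --pt "-0.255 -0.735 -0.02 0 -0.25 0 0"

```text
time_s: 15.55
eef_pos: [0.4622, -0.3355, 0.1759]
orientation: [0.455, 2.584, -0.121]
force: [0.6, 0.1, 0.2]
finger_gap: 0.0775
```

```bash
python3 - <<'E'
from h import *
s=bot.get_state();print(s['eef_pos'])
im=bot.camera('wrist')[:,:,::-1];cv2.imwrite('pics/w3.png',im)
cv2.imwrite('pics/w3z.png',cv2.resize(im[120:250,150:320],None,fx=4.5,fy=4.5,interpolation=cv2.INTER_CUBIC))
np.save('w3T.npy',wristT(s))
E
```

```text
[ 0.4622 -0.3355  0.1759]
```

View pics/w3z.png

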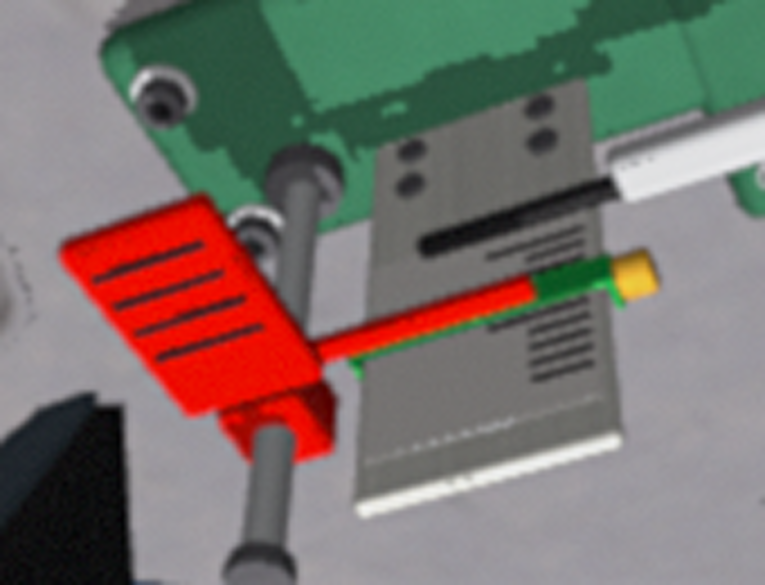

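```bash
python3 - <<'E'
from h import *
wi=bot.camera_info('wrist')
n=np.array([np.cos(.0595),np.sin(.0595),0])
def plz(T,u,v,c,off):
    o,d=ray(wi,u,v,T);return (o+d*((c-off-o@n)/(d@n)))[2]*1e3
edges={'w1':[(370,484),(622,414)],'w2':[(368,482),(625,410)],'w3':[(360,506),(617,434)]}
for w in('w1','w2','w3'):
    T=np.load(w+'T.npy');im=cv2.imread(f'pics/{w}.png').astype(int)
    c=np.mean([onz(wi,x/4.5+150,y/4.5+120,.118,T)@n for x,y in edges[w]])
    r=im[:,:,2]-im[:,:,1:2].max(2) if 0 else im[:,:,2]-im[:,:,1]
    g=im[:,:,1]-np.maximum(im[:,:,2],im[:,:,0])
    out=[]
    for u in range(240,266,3):
        k=np.where(r[150:230,u]>90)[0]+150
        if len(k): out.append((plz(T,u,k[0]-.5,c,0),plz(T,u,k[0]-.5,c,.005),plz(T,u,k[-1]+.5,c,.005)))
    print(w,'c',c,'hand low(off0,5) up(5)',np.mean(out,0))
    gg=[]
    for u in range(272,282,2):
        k=np.where(g[165:210,u]>25)[0]+165
        gg.append((plz(T,u,k[0]-.5,c,.001),plz(T,u,k[-1]+.5,c,.001)))
    print('  clip',np.mean(gg,0))
E
```

```text
w1 c 0.4964439039849794 hand low(off0,5) up(5) [ 91.8419  97.1918 103.9361]
  clip [74.0799 83.4086]
w2 c 0.49707682503441863 hand low(off0,5) up(5) [54.3737 60.7498 68.803 ]
  clip [73.4163 82.5324]
w3 c 0.4973669373314685 hand low(off0,5) up(5) [71.5073 77.2837 84.2338]
  clip [73.1107 82.3732]
```

The red hand appears in front of the clip, but it stands about 8 mm ahead of the scale, so parallax matters. I'll take a flatter view to check.

Emit:
step_arm --pt "0.02 0 0 0 -0.04 0 0" --pt "0.05 0 0 0 -0.08 0 0" --pt "0.08 0 0.01 0 -0.12 0 0" --pt "0.105 0 0.02 0 -0.16 0 0" --pt "0.105 0 0.02 0 -0.17 0 0" --pt "0.105 0 0.02 0 -0.17 0 0" --pt "0.105 0 0.02 0 -0.17 0 0" --pt "0.105 0 0.02 0 -0.17 0 0" --pt "0.105 0 0.02 0 -0.17 0 0" --pt "0.105 0 0.02 0 -0.17 0 0"

```text
time_s: 16.6
eef_pos: [0.4746, -0.2745, 0.2367]
orientation: [0.449, 2.3, -0.23]
force: [-0.1, 0.4, 0.6]
finger_gap: 0.0915
```

```bash
python3 - <<'E'
from h import *
s=bot.get_state();print(s['eef_pos'],s['joint_pos'])
im=bot.camera('wrist')[:,:,::-1];cv2.imwrite('pics/w4.png',im)
cv2.imwrite('pics/w4z.png',cv2.resize(im[90:250,150:320],None,fx=4,fy=3.7,interpolation=cv2.INTER_CUBIC))
T=wristT(s);np.save('w4T.npy',T);print(T)
E
```

```text
[ 0.4746 -0.2745  0.2367] [-0.6411 -0.0283  2.2214  0.8088  0.2173 -2.5569]
[[ 0.387  -0.461  -0.7986  0.3172]
 [ 0.9217  0.168   0.3497 -0.2066]
 [-0.027  -0.8713  0.4899  0.3056]
 [ 0.      0.      0.      1.    ]]
```

View pics/w4.png

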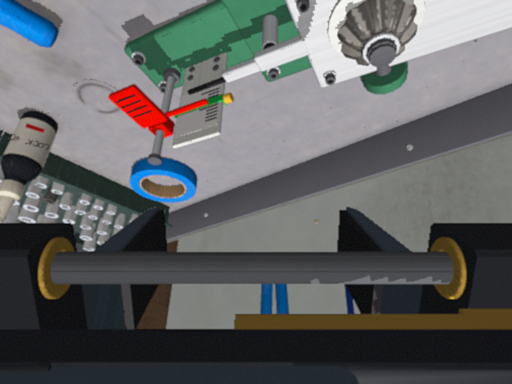

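```bash
python3 - <<'E'
from h import *
im=bot.camera('scene')[:,:,::-1];cv2.imwrite('pics/s7f.png',im);cv2.imwrite('pics/s7.png',cv2.resize(im[205:275,275:355],None,fx=8.5,fy=8.5,interpolation=cv2.INTER_CUBIC))
a=cv2.imread('pics/w4.png');cv2.imwrite('pics/w4z.png',cv2.resize(a[50:165,95:245],None,fx=5,fy=5,interpolation=cv2.INTER_CUBIC))
E
```

```text
(no output)
```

View pics/s7.png

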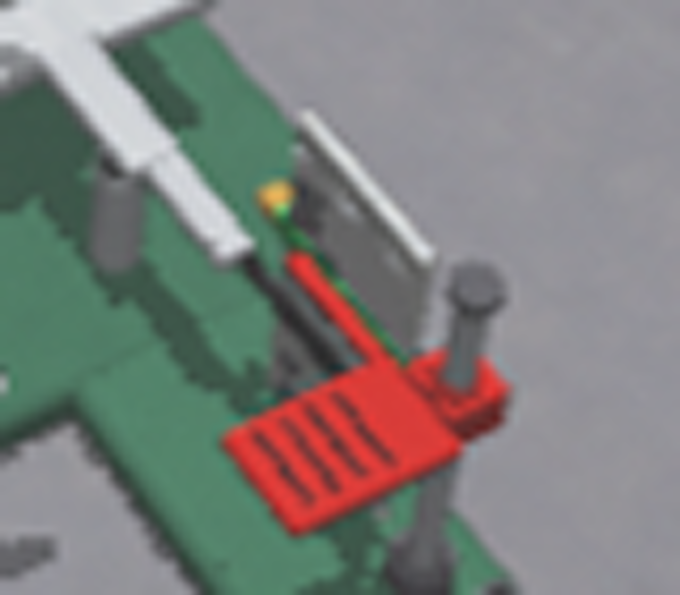

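View pics/w4z.png

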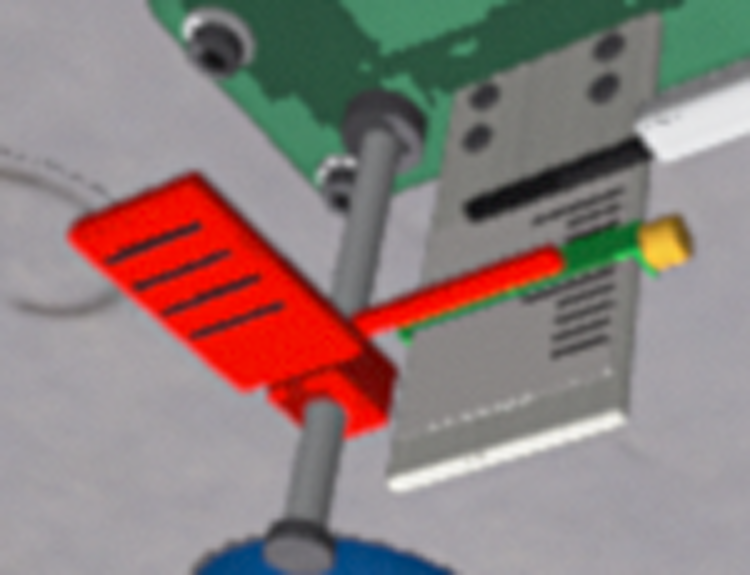

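```bash
python3 - <<'E'
from h import *
from scipy.optimize import least_squares
wi=bot.camera_info('wrist');si=bot.camera_info('scene')
F=lambda x,y:np.array((x/4.5+150,y/4.5+120))
T1,T2,T3=[np.load(f'w{i}T.npy') for i in(1,2,3)]
A=[(83,168),(217,115),(207,338)];B=[(62,243),(207,195),(192,416)];C=[(48,305),(203,250),(187,475)]
for pts,T in((B,T3),(C,T1)):
  for a,b in zip(A,pts):
    p=onz(wi,*F(*a),.078,T2)
    r=least_squares(lambda z:proj(wi,(p[0],p[1],z[0]),T)-F(*b),[.09]);print('tab h',r.x[0]-.078,r.fun)
p=onz(wi,*F(537,201),.0645,T2);print('hand tip',p)
for b,T in(((533,277),T3),((543,332),T1)):
    r=least_squares(lambda z:proj(wi,(p[0],p[1],z[0]),T)-F(*b),[.09]);print('hand h',r.x[0]-.0645,r.fun)
n=np.array([np.cos(.0595),np.sin(.0595),0]);print('plane offset',.497-p@n)
def pl(T,x,y,c,off=0):
    o,d=ray(wi,*F(x,y),T);return (o+d*((c-off-o@n)/(d@n)))[2]*1e3
for nm,x,y in(('t0',490,257),('t0',583,230),('t20',488,328),('t20',590,300),('t24',592,316),('t36',592,363)):print(nm,pl(T3,x,y,.49737))
# yellow screw triangulation
G=lambda x,y:(x/8.5+275,y/8.5+205)
print('yellow',tri(*ray(wi,*F(636,275),T3),*ray(si,*G(276,194))))
print('hand tip tri',tri(*ray(wi,*F(533,287),T3),*ray(si,*G(298,260))))
print('scale corner top L',tri(*ray(wi,*F(617,438),T3),*ray(si,*G(308,113))))
print('tab corner',tri(*ray(wi,*F(62,243),T3),*ray(si,*G(297,530))),tri(*ray(wi,*F(207,195),T3),*ray(si,*G(224,438))))
E
```

```text
tab h 0.014338869188826445 [0.0864 0.0239]
tab h 0.01520437910620008 [-1.4474 -0.2695]
tab h 0.015494992318261791 [-0.0529 -0.0088]
tab h 0.03404921194883857 [0.3232 0.0883]
tab h 0.0332716542488503 [-1.5227 -0.2763]
tab h 0.03402011825185308 [0.0044 0.0007]
hand tip [ 0.5122 -0.3385  0.0645]
hand h 0.01581212837852311 [ 0.2482 -0.0133]
hand h 0.03446570869195263 [ 0.4828 -0.0286]
plane offset 0.0058848580455247435
t0 63.42510257255923
t0 64.2340779918833
t20 83.17750230720222
t20 84.04008572584118
t24 88.33623777036456
t36 100.01469731200638
yellow (array([ 0.5176, -0.3208,  0.0801]), np.float64(0.0011733063356600575))
hand tip tri (array([ 0.5129, -0.3399,  0.08  ]), np.float64(0.0030500441735390716))
scale corner top L (array([ 0.5187, -0.3278,  0.117 ]), np.float64(0.001541345091423524))
tab corner (array([ 0.4682, -0.4109,  0.0894]), np.float64(0.00038065792102989055)) (array([ 0.4667, -0.3825,  0.0891]), np.float64(0.0013127760996810406))
```

```bash
python3 - <<'E'
from h import *
s=bot.get_state();print(s['time_s'],s['joint_pos'],s['joint_velocities'],s['force'])
print(bot.close_job())
E
```

```text
16.7 [-0.6411 -0.0284  2.2217  0.8088  0.2172 -2.557 ] [ 0.0023 -0.0015  0.0017 -0.0011 -0.0015 -0.0005] [ 0.0028  0.4169 -0.5564]
the job is handed in; nothing more can be done
None
```

I finished the check and handed the job in at 16.7 s; no verdict came back. The telltale was left at about 15 mm on the scale, level with the green clip.

- **Telltale down:** I pushed the red tab down with the shut fingertips until it stopped at 78 mm above the bench. The wrist picture showed its hand resting on the pointer at zero.
- **Pad press:** I pressed the blue pad straight down about 7.6 mm, to roughly 10.5 N, and held it for about 0.8 s before letting the plate spring back.
- **Last pictures:** The telltale stayed behind in front of the green clip, and the pointer was back at the zero line. The clip looked unmoved. I didn't re-measure the loose gears, feeler gauges and bottle, but nothing I saw suggested contact with them.
- **Measurements that differ:** The telltale height came out at 14.3–15.8 mm. The clip's middle came out at about 13.5 mm from its edges and about 16 mm from its yellow screw. Those put the telltale about 2 mm or less from the clip's middle, inside the 4.5 mm limit.
- **Failed view:** I tried a flatter camera view to settle the clip height, but the last joint reached its range limit (-2.557 of -2.56 rad). The arm stopped short of that pose and stayed there, still and clear of everything.

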